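Snap a framed filter home in a microscope filter holder

ROBOT

A 6-joint arm with a two-finger parallel gripper is mounted at the origin on the work surface. World frame = base frame: x ahead of the robot, y to its left, z up, the work surface at z = 0. Lengths are in m, angles in rad, forces in N, time in s.
With the tool pointing down it reaches from about 0.3 to 0.85 m from the base axis. Payload 5.4 kg.
Tool frame: the origin (TCP) lies at the centre of the arm's flange, where the gripper is bolted on; the fingertips stand manip.nose_length ahead of it and the grasp point (between the pads) lies 155 mm ahead of it (manip.nose_length is the distance from the TCP to the fingertips, in m); z points along the fingers, y is the direction in which the jaws open and shut (so a half turn about z gives the same grasp; the last joint's range is limited). The gripper opens to 85 mm and grips with 20 to 120 N. Pads are 22 mm wide; open, the fingers measure 114 mm over their backs; the gripper's body (76 mm by 85 mm) begins 54 mm behind the grasp point. The pads swing forward as they close: fully open they stand 13 mm farther back than shut.
Start: joints at [-1.543, 0.158, 1.597, -0, 1.386, -0.21], TCP at [0.135, -0.559, 0.405] pointing down, gripper open.
Joint ranges: [-2.91, 2.91], [-0.94, 2.29], [0.18, 2.7], [-1.29, 4.43], [0.17, 2.64], [-3, 3]. Speed limits (rad/s): [2.57, 2.57, 3.14, 3.14, 3.14, 3.14].

INTERFACE

Orientations are given as a 3x3 rotation matrix whose columns are the frame's x, y, z axes.
In Python, from rig import telemetry, cams, job, manip gives the robot as it stands.
- The arm moves only by the tool arm_command, never from a script. Its argument "rows" is a list of rows, each a list of 2 entries, a list of its own where there are three numbers: the shift along the world's x, y, z in cm, then the turn, a rotation vector about the world's x, y, z in rad. In form: [[[tx, ty, tz], [wx, wy, wz]], ...]. A call has 1 to 8 rows; each row is the pose to reach, as a shift and turn from the pose measured when the call began; what a row does not reach only later rows make up. A row lasts 1/8 s, in which the tool goes at most 62.5 mm and 10.7 degrees, less where a joint would pass 70% of its speed; a pose out of reach is approached as far as the arm can. A call with a gripper value outside its range is refused whole. "claw" is the opening, from 0 (shut) to 1 (fully open), set as the call begins (left out, the last holds). The fingers move at their own pace and stop on an object; "grip_force" is the grip in N (left out, the last holds). Time passes only in rows, so rows that repeat a pose let the fingers close. It gives the time, the measured TCP pose, the force and the opening at its end, in the units of the state.
- telemetry.observe(): the state, without advancing time (a new reading comes with each control period).
- cams.capture(name): name is "side" or "top"; returns the picture (400x640x3 uint8, red, green, blue); there is no depth.
- cams.calibration(name): a dict with "camera_matrix" (3x3 intrinsics, pixels), "R" (3x3) and "t" (3): a world point X has camera coordinates R X + t. Camera axes: x right, y down, z forward; pixel columns grow to the right and rows downward; lengths in m; the calibration is good to about 2 mm. A picture is of the moment at which its call begins. calibration takes no time and is no camera call.
- job.sign_off(): hands the job in, once; it reports no verdict.
The state is a dict: "time_s": time; "qpos": joint angles; "qd": joint speeds; "joint_efforts": joint torques, N m; "tcp_pos": TCP position; "ee_rot": TCP orientation; "force": force on the tool from outside, world axes, zero at the start; "torque": the same for the moment, N m; "finger_gap": finger opening in m.
Only numpy, scipy, OpenCV 4.12 (cv2) and the standard library are available. Lean on these libraries where they do the work, as an engineer would, in place of code of your own. Each camera call takes 0.05 s, during which the arm holds its last target.

TASK

One of the two microscope filter holders has its black-framed blue filter still standing proud of the recess. Take the red-handled pusher from its green rest, press that filter straight down with the pusher's white foot until it snaps fully home, flush with the holder, then stand the pusher upright back on the green rest and let go. Do not touch the filter with the robot itself, and leave everything else on the desk where it is.

Things in the scene. Friction and masses are not known exactly. Their poses are not given: they have to be found in the camera images.
- filter_top (a point): Centre of the top face of the filter to seat: a loose round part 14 mm tall, black frame 40 mm across the top, blue disc in its top, 40 mm bead round its lower half, orange band round its side that shows clearly only while proud. It starts centred in its recess mouth on four sprung balls, its top about 8 mm above the rim; home, its top is flush within 1 mm. z up; yaw does not matter.
- recess_rim (a point): Centre of that filter's recess mouth, at rim height, 24 mm above the desk; z up. The holder is an aluminium block 80 x 80 x 24 mm fixed to the desk; the recess is 41 mm across, 14 mm deep. Pressing the filter down pushes aside four sprung balls in the wall (about 10 N if pressed centrally, 15 N if 6 mm off-centre, jams if 12 mm off); it then snaps to the recess floor and stays.
- finished_holder: The other holder, the same block (80 x 80 x 24 mm, fixed) with its filter already home and flush; nothing to do there. Origin at the centre of its underside.
- pusher_mid (a point): The pusher's centre, half-way up its axis, 47.5 mm above its foot's flat underside. A loose round hand tool, 95 mm tall, 150 g, standing on its foot at the start: white foot 38 mm across and 10 mm tall, steel neck 16 mm across, red handle 24 mm across from 35 to 95 mm above the underside. z runs up along the handle.
- rest_top (a point): Centre of the top of the green rest, a flat disc 90 mm across and 4 mm thick fixed to the desk; the pusher starts on it.
- vial: Small brown bottle with a white cap, 28 mm across and 60 mm tall, loose; origin at the centre of its underside. A bystander.
- clear_box: Small clear plastic box 40 x 40 x 30 mm, loose; origin at the centre of its underside. A bystander.
- brush: Fine brush with a blue handle, 160 mm long, lying on the desk, loose; a bystander.
- tweezers: Steel tweezers about 110 mm long, lying on the desk, loose; a bystander.

How it is judged:
By the outcome, as a careful person would: the job done as asked, in the order asked, and still so for the second after the job is handed in, with the robot touching nothing.
It also fails if it takes over 45 s, if anything falls off the work surface, if the arm or the gripper's body presses on something with over 40 N, if the wrist force passes 120 N, or if a joint passes its speed limit or range.

## Working session

There is one attempt and no reset: what is moved stays moved. The work goes in short steps, Python scripts to look and compute and a tool call to move; the robot and the scene stay as the last step left them, time stands still between calls to the robot, and variables do not carry over. Pictures are saved under pics/ and viewed, and the job is handed in when it is done.

Besides the shell and the picture viewer there is one more tool, called after ">>>" by a JSON object that holds its "name" and its "arguments", one argument or row to a line. arm_command: Moves the arm, as the interface text tells. Its arguments: {"type":"object","properties":{"rows":{"type":"array","items":{"type":"array"}},"claw":{"type":"number"},"grip_force":{"type":"number"}},"required":["rows"]}

```bash
mkdir -p pics; ls
python3 - <<'E'
from rig import telemetry, cams, job, manip
import cv2,numpy as np
for n in("side","top"):
    im=cams.capture(n); cv2.imwrite(f"pics/{n}0.png",im[:,:,::-1])
    c=cams.calibration(n); R=np.array(c["R"]);print(n,np.round(c["camera_matrix"],1).tolist(),np.round(R,3).tolist(),"pos",np.round(-R.T@np.array(c["t"]),3))
s=telemetry.observe();print({k:np.round(v,3).tolist() for k,v in s.items()},manip.nose_length)
E
```

```text
pics
side [[369.1, 0.0, 315.9], [0.0, 369.1, 203.9], [0.0, 0.0, 1.0]] [[-0.996, -0.083, 0.01], [-0.063, 0.674, -0.736], [0.055, -0.734, -0.677]] pos [0.516 0.523 0.572]
top [[420.5, 0.0, 317.9], [0.0, 420.5, 205.1], [0.0, 0.0, 1.0]] [[-0.005, -1.0, -0.031], [-0.989, 0.009, -0.147], [0.147, 0.03, -0.989]] pos [ 0.421 -0.026  1.087]
{'time_s': 0.1, 'qpos': [-1.543, 0.159, 1.598, 0.0, 1.386, -0.21], 'qd': [-0.0, -0.002, -0.005, -0.001, -0.001, 0.002], 'joint_efforts': [-0.0, -39.699, -33.234, -0.0, 0.004, -0.0], 'tcp_pos': [0.135, -0.559, 0.404], 'ee_rot': [[0.972, 0.236, -0.0], [0.236, -0.972, 0.002], [0.0, -0.002, -1.0]], 'force': [0.61, -1.275, -0.487], 'torque': [-0.002, 0.07, -0.007], 'finger_gap': 0.085} 0.1734
```

View pics/side0.png

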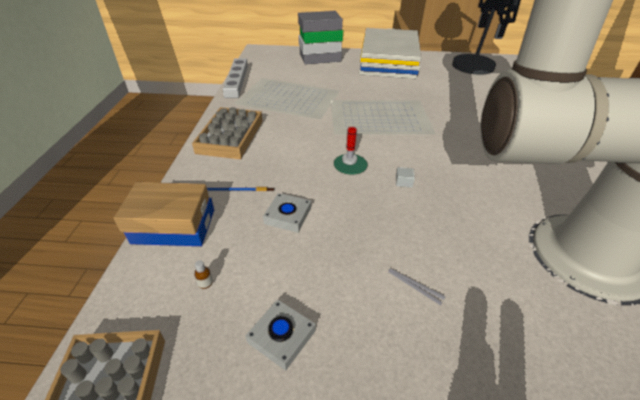

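View pics/top0.png

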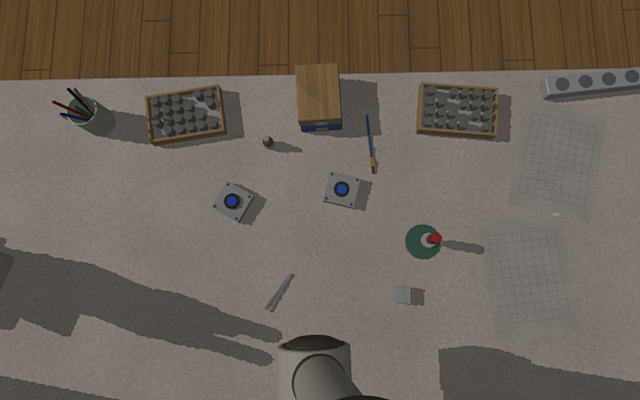

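Run:
```python
import cv2,numpy as np
s=cv2.imread("pics/side0.png");t=cv2.imread("pics/top0.png")
f=lambda im,x,y,r=38:cv2.resize(im[y-r:y+r,x-r:x+r],(380,290*380//290),interpolation=cv2.INTER_CUBIC)[:290]
g=lambda im,x,y,rx=40,ry=30:cv2.resize(im[y-ry:y+ry,x-rx:x+rx],(400,300),interpolation=cv2.INTER_CUBIC)
cv2.imwrite("pics/zoom0.png",np.vstack([np.hstack([g(s,281,328,46,35),g(s,288,208)]),np.hstack([g(t,233,202),g(t,342,190)])]))
```

```text
(no output)
```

View pics/zoom0.png

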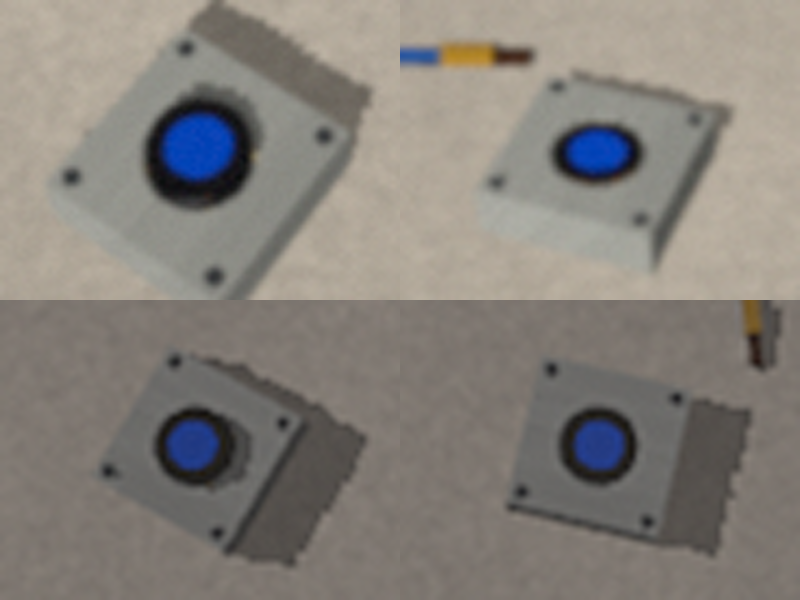

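The proud filter is the left one in the top view, at about (232,201), and the near one in the side view, at (281,328). It casts a shadow on its block; the other filter at (342,190) sits flush. Now I'll measure positions.

```bash
cat > h.py <<'E'
import cv2,numpy as np
from rig import telemetry,cams
def cal(n):
    c=cams.calibration(n);return [np.array(c[k],float) for k in("camera_matrix","R","t")]
def ray(n,p):
    K,R,t=cal(n);return -R.T@t, R.T@np.linalg.solve(K,np.array([p[0],p[1],1.]))
def onz(n,p,z):
    o,d=ray(n,p);return o+d*(z-o[2])/d[2]
def proj(n,X):
    K,R,t=cal(n);q=K@(R@np.asarray(X,float)+t);return q[:2]/q[2]
def tri(ps,pt):
    P=[cal(n)[0]@np.c_[cal(n)[1],cal(n)[2]] for n in("side","top")]
    X=cv2.triangulatePoints(P[0],P[1],np.array(ps,float),np.array(pt,float)).ravel();X=X[:3]/X[3]
    return X,[np.round(proj("side",X)-ps,1),np.round(proj("top",X)-pt,1)]
def blobs(im,lo,hi,roi,minA=5):
    x0,y0,x1,y1=roi;h=cv2.cvtColor(im[y0:y1,x0:x1],cv2.COLOR_RGB2HSV)
    m=cv2.inRange(h,lo,hi)
    if lo[0]==0 and hi[0]==10: m|=cv2.inRange(h,(170,)+tuple(lo[1:]),(180,)+tuple(hi[1:]))
    n,l,st,ce=cv2.connectedComponentsWithStats(m)
    return [(tuple(np.round(ce[i]+[x0,y0],2)),st[i,4],(st[i,:4]+[x0,y0,0,0]).tolist()) for i in range(1,n) if st[i,4]>=minA],m
BLUE=((105,120,50),(130,255,255));RED=((0,140,60),(10,255,255));GREEN=((65,60,20),(95,255,255))
E
python3 - <<'E'
from h import *
s=cv2.imread("pics/side0.png")[:,:,::-1].copy();t=cv2.imread("pics/top0.png")[:,:,::-1].copy()
np.set_printoptions(precision=4,suppress=True)
for nm,ra,rb,z in(("proud",(255,300,305,355),(215,185,250,220),.032),("done",(270,195,305,222),(325,175,360,205),.024)):
    a=max(blobs(s,*BLUE,ra)[0],key=lambda b:b[1]);b=max(blobs(t,*BLUE,rb)[0],key=lambda b:b[1])
    print(nm,a,b,tri(a[0],b[0]),onz("side",a[0],z),onz("top",b[0],z))
for c,n in((RED,"red"),(GREEN,"green")):
    for v,im,roi in(("side",s,(325,115,380,180)),("top",t,(395,215,455,265))):
        print(n,v,blobs(im,*c,roi)[0])
g=lambda im,x,y,rx=40,ry=30:cv2.resize(im[y-ry:y+ry,x-rx:x+rx],(400,300),interpolation=cv2.INTER_CUBIC)
cv2.imwrite("pics/zoom1.png",np.hstack([g(s,350,150),g(t,425,240)])[:,:,::-1])
# holder screws: dark blobs
for v,im,roi in(("side",s,(245,290,320,368)),("top",t,(210,178,262,226))):
    x0,y0,x1,y1=roi;gr=cv2.cvtColor(im[y0:y1,x0:x1],cv2.COLOR_RGB2GRAY);gr=255-gr
    bh=cv2.morphologyEx(gr,cv2.MORPH_TOPHAT,np.ones((7,7)))
    n,l,st,ce=cv2.connectedComponentsWithStats((bh>35).astype(np.uint8))
    for i in range(1,n):
        if st[i,4]>=3: print(v,np.round(ce[i]+[x0,y0],1),st[i,4],onz(v,ce[i]+[x0,y0],.024))
E
```

```text
proud ((np.float64(280.3), np.float64(326.79)), np.int32(243), [272, 319, 18, 17]) ((np.float64(231.05), np.float64(200.42)), np.int32(85), [226, 196, 11, 10]) (array([0.592 , 0.229 , 0.0314]), [array([0.1, 0. ]), array([ 0., -0.])]) [0.5921 0.2293 0.032 ] [0.5918 0.2288 0.032 ]
done ((np.float64(287.0), np.float64(208.0)), np.int32(103), [281, 204, 13, 9]) ((np.float64(341.45), np.float64(188.47)), np.int32(85), [337, 184, 10, 10]) (array([ 0.6217, -0.0539,  0.023 ]), [array([0.1, 0. ]), array([-0., -0.])]) [ 0.6217 -0.0529  0.024 ] [ 0.6214 -0.0539  0.024 ]
red side [((np.float64(351.01), np.float64(138.58)), np.int32(190), [347, 127, 9, 24])]
red top [((np.float64(434.15), np.float64(237.89)), np.int32(110), [427, 233, 15, 10])]
green side [((np.float64(350.42), np.float64(165.63)), np.int32(368), [334, 156, 33, 18])]
green top [((np.float64(419.78), np.float64(241.92)), np.int32(669), [406, 225, 34, 34])]
side [284.3 293.3] 3 [0.5959 0.1619 0.024 ]
side [277.2 304. ] 10 [0.6048 0.1839 0.024 ]
side [318.5 315. ] 6 [0.5336 0.1984 0.024 ]
side [280.7 328.7] 149 [0.592  0.2281 0.024 ]
side [309.2 324.2] 11 [0.5473 0.2163 0.024 ]
side [251.1 333.6] 15 [0.6375 0.2406 0.024 ]
side [296.5 351.8] 6 [0.5622 0.2639 0.024 ]
side [283.7 357.1] 16 [0.5804 0.2737 0.024 ]
side [287.  365.2] 11 [0.5737 0.2854 0.024 ]
top [227.5 183.5] 4 [0.6377 0.2412 0.024 ]
top [232.2 193.9] 8 [0.6102 0.2281 0.024 ]
top [227. 196.] 3 [0.6048 0.2416 0.024 ]
top [249.3 196.3] 3 [0.6033 0.1836 0.024 ]
top [224.4 201. ] 5 [0.5918 0.248  0.024 ]
top [214.2 205.6] 5 [0.58   0.2741 0.024 ]
top [236.  218.2] 4 [0.5468 0.2168 0.024 ]
top [239.  220.5] 6 [0.5409 0.209  0.024 ]
```

View pics/zoom1.png

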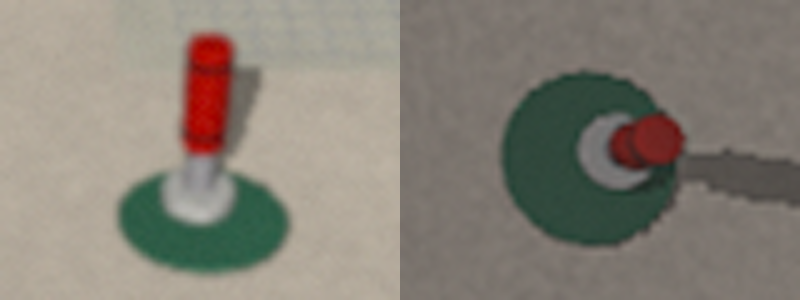

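Run:
```python
from h import *
np.set_printoptions(precision=4,suppress=True)
print("handle top", onz("top",(436.4,237.8),.099), onz("side",(352,129.3),.099))
print("foot top", onz("top",(428,240),.014),onz("side",(349.5,160),.012))
for v in("top","side"):
    im=cv2.imread(f"pics/{v}0.png")[:,:,::-1].copy()
    roi={"side":(325,115,380,180),"top":(395,215,455,265)}[v]
    m=blobs(im,*GREEN,roi)[1]
    c=max(cv2.findContours(m,0,1)[0],key=cv2.contourArea);e=cv2.fitEllipse(cv2.convexHull(c))
    p=np.array(e[0])+roi[:2];print(v,"rest",e,p,onz(v,p,.004))
    # bbox check vs candidates
    m=blobs(im,*RED,roi)[1]
    r=cv2.minAreaRect(cv2.findNonZero(m));print(v,"red rect",np.array(r[0])+roi[:2],r[1:],onz(v,np.array(r[0])+roi[:2],.069))
p=onz("side",(351,139),.069)
for z in(.039,.069,.099):print(proj("top",(*p[:2],z)),proj("side",(*p[:2],z)))
```

```text
handle top [ 0.488  -0.2712  0.099 ] [ 0.4892 -0.2661  0.099 ]
foot top [ 0.4884 -0.271   0.014 ] [ 0.489  -0.2598  0.012 ]
top rest ((27.327293395996094, 26.150875091552734), (33.26077651977539, 34.64678192138672), 136.90606689453125) [422.3273 241.1509] [ 0.4862 -0.2588  0.004 ]
top red rect [434.  237.5] ((14.0, 9.0), 0.0) [ 0.4908 -0.2729  0.069 ]
side rest ((25.0621337890625, 48.77739334106445), (19.45977020263672, 32.66202163696289), 93.97991943359375) [350.0621 163.7774] [ 0.4868 -0.2545  0.004 ]
side red rect [351.  138.5] ((23.0, 8.0), 90.0) [ 0.4895 -0.2721  0.069 ]
[429.8073 238.9385] [350.1297 149.0549]
[432.7053 238.0973] [351. 139.]
[435.7788 237.2053] [351.9095 128.492 ]
```

>>> {"name": "arm_command", "arguments": {
  "rows": [
    [[2, 1.6, -0.5], [0, 0, 0]],
    [[7, 5.6, -2], [0, 0, 0]],
    [[12.5, 10.2, -3.5], [0, 0, 0]],
    [[18, 14.6, -5], [0, 0, 0]],
    [[24, 19.5, -6.8], [0, 0, 0]],
    [[29.5, 24, -8.4], [0, 0, 0]],
    [[33.6, 27.3, -9.6], [0, 0, 0]],
    [[35.4, 28.75, -10.4], [0, 0, 0]]
  ],
  "claw": 1,
  "grip_force": 80
}}

```text
time_s: 1.1
tcp_pos: [0.4877, -0.2706, 0.3003]
ee_rot: [[0.972, 0.236, 0.0], [0.236, -0.972, 0.002], [0.001, -0.002, -1.0]]
force: [-0.5, -1.2, 0.1]
finger_gap: 0.0852
```

>>> {"name": "arm_command", "arguments": {
  "rows": [
    [[0, 0, 0], [0, 0, 0]]
  ]
}}

```text
time_s: 1.23
tcp_pos: [0.4894, -0.266, 0.2981]
ee_rot: [[0.97, 0.242, -0.002], [0.242, -0.97, 0.006], [-0.001, -0.006, -1.0]]
force: [-0.4, 0.7, 0.7]
finger_gap: 0.0854
```

Run:
```python
from h import *
np.set_printoptions(precision=4,suppress=True)
s=cams.capture("side");t=cams.capture("top")
o=telemetry.observe();print(o["tcp_pos"],np.array(o["ee_rot"]))
g=lambda im,x,y,rx=60,ry=50:cv2.resize(im[y-ry:y+ry,x-rx:x+rx],(400,333),interpolation=cv2.INTER_CUBIC)
cv2.imwrite("pics/a1.png",np.hstack([g(s,350,130),g(t,425,240)])[:,:,::-1])
```

```text
[ 0.4879 -0.2689  0.2995] [[ 0.9711  0.2388 -0.0014]
 [ 0.2388 -0.9711  0.0031]
 [-0.0006 -0.0033 -1.    ]]
```

View pics/a1.png

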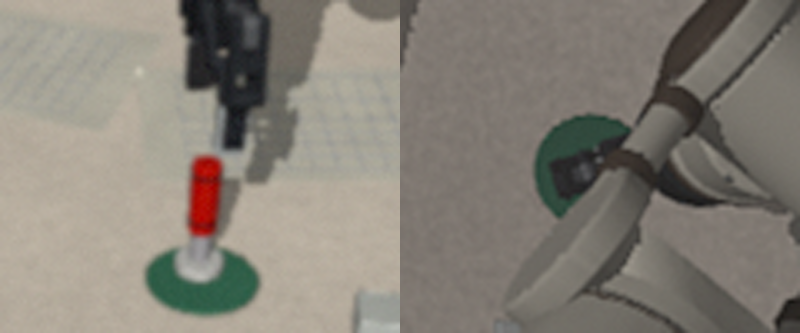

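Run:
```python
from h import *
o=telemetry.observe();p=np.array(o["tcp_pos"]);R=np.array(o["ee_rot"])
for d in(-.0425,-.057,.0425,.057):
    for w in(-.011,.011):
        q=proj("side",p+R@[w,d,.160]);print(d,w,(q-[290,80])*3.333)
print((proj("side",(.489,-.2715,.099))-[290,80])*3.333)
```

```text
-0.0425 -0.011 [243.16470674 142.03772417]
-0.0425 0.011 [211.85919086 144.38856311]
-0.057 -0.011 [248.52438352 152.89344462]
-0.057 0.011 [216.83776679 155.30927177]
0.0425 -0.011 [214.26190586  83.49674506]
0.0425 0.011 [185.01847286  85.51235732]
0.057 -0.011 [209.72170267  74.30082175]
0.057 0.011 [180.80325678  76.26610953]
[206.9587278 160.4389812]
```

>>> {"name": "arm_command", "arguments": {
  "rows": [
    [[0.1, -0.25, -0.5], [0, 0, 0]],
    [[0.1, -0.25, -2], [0, 0, 0]],
    [[0.1, -0.25, -3.6], [0, 0, 0]],
    [[0.1, -0.25, -5.2], [0, 0, 0]],
    [[0.1, -0.25, -6.5], [0, 0, 0]],
    [[0.1, -0.25, -7.2], [0, 0, 0]],
    [[0.1, -0.25, -7.2], [0, 0, 0]],
    [[0.1, -0.25, -7.2], [0, 0, 0]]
  ]
}}

```text
time_s: 2.33
tcp_pos: [0.4892, -0.2716, 0.2282]
ee_rot: [[0.971, 0.239, -0.0], [0.239, -0.971, 0.002], [0.0, -0.002, -1.0]]
force: [-0.6, -1.1, 0.8]
finger_gap: 0.0853
```

Run:
```python
from h import *
np.set_printoptions(precision=4,suppress=True)
s=cams.capture("side")
o=telemetry.observe();print(o["tcp_pos"],np.array(o["ee_rot"]),o["qpos"])
g=lambda im,x,y,rx=60,ry=50:cv2.resize(im[y-ry:y+ry,x-rx:x+rx],(600,500),interpolation=cv2.INTER_CUBIC)
cv2.imwrite("pics/a2.png",g(s,350,140)[:,:,::-1])
```

```text
[ 0.4892 -0.2716  0.2283] [[ 0.971   0.2389 -0.0002]
 [ 0.2389 -0.971   0.0021]
 [ 0.0003 -0.0021 -1.    ]] [-0.7231  0.3241  1.7761  0.0016  1.0429  0.6056]
```

View pics/a2.png

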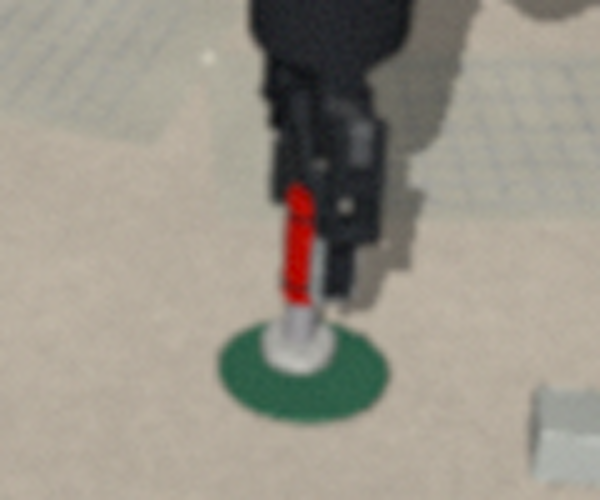

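The pusher stands upright between the open fingers, with the handle at about (300,245) in the zoom. Closing.

>>> {"name": "arm_command", "arguments": {
  "rows": [
    [[0, 0, 0], [0, 0, 0]],
    [[0, 0, 0], [0, 0, 0]],
    [[0, 0, 0], [0, 0, 0]],
    [[0, 0, 0], [0, 0, 0]],
    [[0, 0, 0], [0, 0, 0]],
    [[0, 0, 0], [0, 0, 0]],
    [[0, 0, 0], [0, 0, 0]],
    [[0, 0, 0], [0, 0, 0]]
  ],
  "claw": 0,
  "grip_force": 80
}}

```text
time_s: 3.38
tcp_pos: [0.4893, -0.2717, 0.2284]
ee_rot: [[0.971, 0.239, -0.0], [0.239, -0.971, 0.002], [0.0, -0.002, -1.0]]
force: [0.2, 0.4, 0.9]
finger_gap: 0.0221
```

Run:
```python
from h import *
np.set_printoptions(precision=4,suppress=True)
s=cams.capture("side")
o=telemetry.observe();print(o["tcp_pos"],o["force"],o["torque"],o["finger_gap"])
g=lambda im,x,y,rx=60,ry=50:cv2.resize(im[y-ry:y+ry,x-rx:x+rx],(600,500),interpolation=cv2.INTER_CUBIC)
cv2.imwrite("pics/a3.png",g(s,350,140)[:,:,::-1])
```

```text
[ 0.4893 -0.2717  0.2284] [ 0.687  -0.0342  1.84  ] [-0.006   0.105  -0.0633] 0.02198884611068577
```

View pics/a3.png

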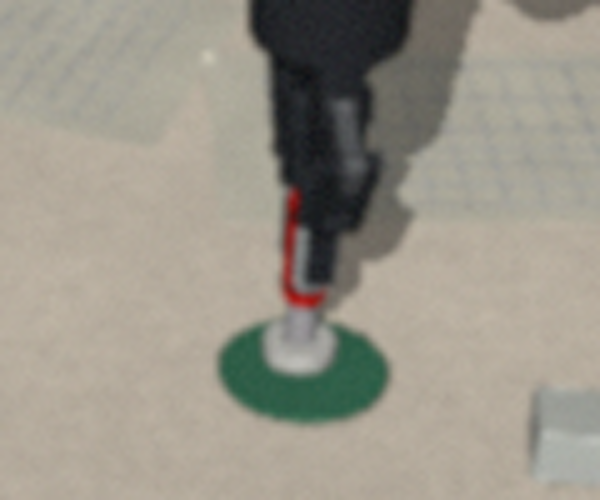

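>>> {"name": "arm_command", "arguments": {
  "rows": [
    [[0, 0, 0.5], [0, 0, 0]],
    [[0, 0, 2], [0, 0, 0]],
    [[0, 0, 4], [0, 0, 0]],
    [[0, 0, 6], [0, 0, 0]],
    [[0, 0, 8], [0, 0, 0]],
    [[0, 0, 9.5], [0, 0, 0]],
    [[0, 0, 10], [0, 0, 0]],
    [[0, 0, 10], [0, 0, 0]]
  ]
}}

```text
time_s: 4.42
tcp_pos: [0.4892, -0.2716, 0.3284]
ee_rot: [[0.971, 0.239, -0.0], [0.239, -0.971, 0.002], [0.0, -0.002, -1.0]]
force: [-0.4, 0.0, -1.9]
finger_gap: 0.0221
```

>>> {"name": "arm_command", "arguments": {
  "rows": [
    [[0.2, 1, 0], [0, 0, 0]],
    [[0.7, 3.5, 0], [0, 0, 0]],
    [[1.5, 7.5, 0], [0, 0, 0]],
    [[2.4, 11.5, 0], [0, 0, 0]],
    [[3.2, 15.5, 0], [0, 0, 0]],
    [[4.1, 20, 0], [0, 0, 0]],
    [[4.9, 24, 0], [0, 0, 0]],
    [[5.8, 28, 0], [0, 0, 0]]
  ]
}}

```text
time_s: 5.42
tcp_pos: [0.5468, 0.0105, 0.3275]
ee_rot: [[0.971, 0.239, -0.002], [0.239, -0.971, 0.002], [-0.001, -0.003, -1.0]]
force: [-0.2, -0.1, -1.4]
finger_gap: 0.0227
```

>>> {"name": "arm_command", "arguments": {
  "rows": [
    [[0.9, 4.5, 0], [0, 0, 0]],
    [[1.8, 9, 0], [0, 0, 0]],
    [[2.7, 13, 0], [0, 0, 0]],
    [[3.5, 17, 0], [0, 0, 0]],
    [[4.2, 20, 0], [0, 0, 0]],
    [[4.5, 21.5, 0], [0, 0, 0]],
    [[4.55, 21.9, 0], [0, 0, 0]],
    [[4.55, 21.9, 0], [0, 0, 0]]
  ]
}}

```text
time_s: 6.42
tcp_pos: [0.5922, 0.2289, 0.3273]
ee_rot: [[0.971, 0.239, -0.002], [0.239, -0.971, 0.002], [-0.002, -0.002, -1.0]]
force: [0.4, -0.7, -1.0]
finger_gap: 0.0223
```

Run:
```python
from h import *
np.set_printoptions(precision=4,suppress=True)
s=cams.capture("side");t=cams.capture("top")
o=telemetry.observe();print(o["tcp_pos"],np.array(o["ee_rot"]),o["force"],o["qpos"])
g=lambda im,x,y,rx,ry:cv2.resize(im[y-ry:y+ry,x-rx:x+rx],(400,400*ry//rx),interpolation=cv2.INTER_CUBIC)
cv2.imwrite("pics/a4.png",np.hstack([g(s,285,270,80,110),g(t,233,202,40,55)])[:,:,::-1])
```

```text
[0.5923 0.2285 0.3275] [[ 0.9712  0.2382 -0.0021]
 [ 0.2382 -0.9712  0.0021]
 [-0.0015 -0.0025 -1.    ]] [ 0.5674 -0.4997 -2.3568] [0.1776 0.3748 1.4928 0.0025 1.2756 1.5072]
```

View pics/a4.png

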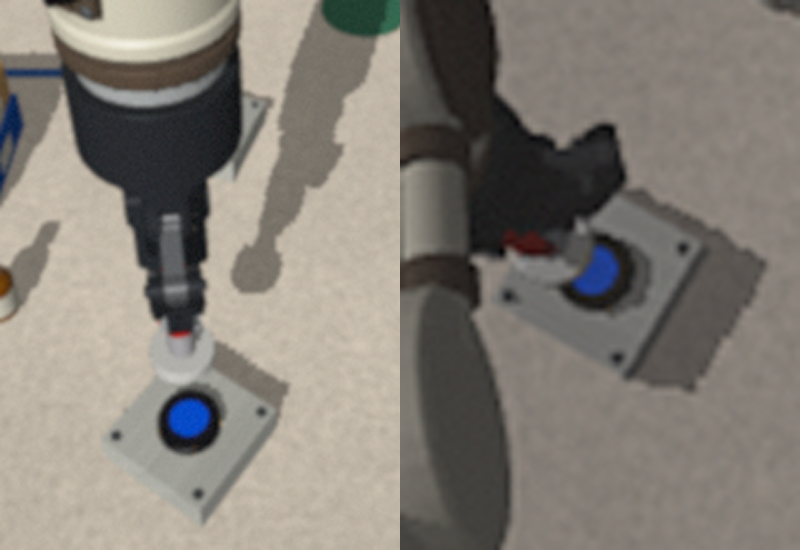

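Run:
```python
from h import *
o=telemetry.observe();p=np.array(o["tcp_pos"])
a=np.linspace(0,6.28,100)
for nm,org,k in(("side",(205,160),2.5),("top",(193,147),5.)):
    P=np.array([(proj(nm,(p[0]+.019*np.cos(q),p[1]+.019*np.sin(q),z))-org)*k for z in(.103,.113) for q in a])
    print(nm,P.min(0),P.max(0))
```

```text
side [146.94282559 316.06753311] [213.81225898 382.63051738]
top [110.94065591 199.60206473] [195.52677635 281.85707622]
```

>>> {"name": "arm_command", "arguments": {
  "rows": [
    [[0.05, 0.05, -0.5], [0, 0, 0]],
    [[0.05, 0.05, -2], [0, 0, 0]],
    [[0.05, 0.05, -3.5], [0, 0, 0]],
    [[0.05, 0.05, -5], [0, 0, 0]],
    [[0.05, 0.05, -6], [0, 0, 0]],
    [[0.05, 0.05, -6.6], [0, 0, 0]],
    [[0.05, 0.05, -6.6], [0, 0, 0]]
  ]
}}

```text
time_s: 7.4
tcp_pos: [0.5928, 0.229, 0.2611]
ee_rot: [[0.971, 0.238, -0.003], [0.238, -0.971, 0.002], [-0.002, -0.003, -1.0]]
force: [0.4, 0.3, -2.4]
finger_gap: 0.0225
```

Run:
```python
from h import *
np.set_printoptions(precision=4,suppress=True)
s=cams.capture("side");t=cams.capture("top")
o=telemetry.observe();print(o["tcp_pos"],o["force"])
g=lambda im,x,y,rx,ry:cv2.resize(im[y-ry:y+ry,x-rx:x+rx],(400,400*ry//rx),interpolation=cv2.INTER_CUBIC)
cv2.imwrite("pics/a5.png",np.hstack([g(s,282,320,40,55),g(t,233,202,40,55)])[:,:,::-1])
```

```text
[0.5931 0.2291 0.262 ] [-0.6778 -0.4542 -1.0869]
```

View pics/a5.png

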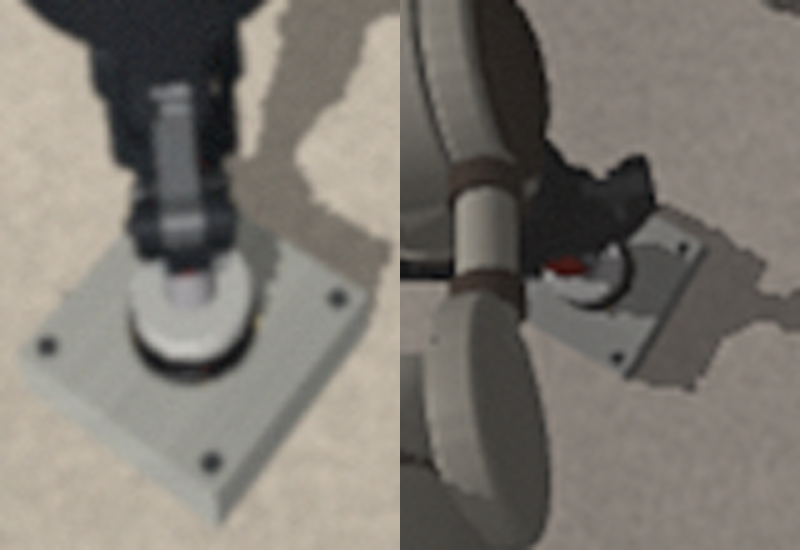

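The foot is centred on the filter, about 5 mm above it: foot ellipse centre x≈195, filter x≈190 in the zoom (10 px per image px at 5x). Pressing slowly.

>>> {"name": "arm_command", "arguments": {
  "rows": [
    [[-0.05, 0, -0.2], [0, 0, 0]],
    [[-0.05, 0, -0.4], [0, 0, 0]],
    [[-0.05, 0, -0.55], [0, 0, 0]],
    [[-0.05, 0, -0.7], [0, 0, 0]],
    [[-0.05, 0, -0.8], [0, 0, 0]]
  ]
}}

```text
time_s: 8.12
tcp_pos: [0.5928, 0.2291, 0.2548]
ee_rot: [[0.971, 0.238, -0.0], [0.238, -0.971, 0.002], [0.0, -0.002, -1.0]]
force: [-1.7, -0.1, 4.8]
finger_gap: 0.0226
```

>>> {"name": "arm_command", "arguments": {
  "rows": [
    [[0, 0, -0.15], [0, 0, 0]],
    [[0, 0, -0.3], [0, 0, 0]],
    [[0, 0, -0.4], [0, 0, 0]]
  ]
}}

```text
time_s: 8.5
tcp_pos: [0.5927, 0.2291, 0.25]
ee_rot: [[0.971, 0.238, -0.001], [0.238, -0.971, 0.002], [-0.0, -0.002, -1.0]]
force: [-0.4, -0.3, -1.9]
finger_gap: 0.0224
```

>>> {"name": "arm_command", "arguments": {
  "rows": [
    [[0, 0, -0.1], [0, 0, 0]],
    [[0, 0, -0.2], [0, 0, 0]],
    [[0, 0, -0.25], [0, 0, 0]],
    [[0, 0, -0.25], [0, 0, 0]]
  ]
}}

```text
time_s: 9.0
tcp_pos: [0.5927, 0.2292, 0.2484]
ee_rot: [[0.971, 0.238, -0.001], [0.238, -0.971, 0.002], [-0.0, -0.002, -1.0]]
force: [-3.3, -1.7, 5.7]
finger_gap: 0.0222
```

>>> {"name": "arm_command", "arguments": {
  "rows": [
    [[0, 0, -0.15], [0, 0, 0]],
    [[0, 0, -0.25], [0, 0, 0]],
    [[0, 0, -0.25], [0, 0, 0]]
  ]
}}

```text
time_s: 9.38
tcp_pos: [0.593, 0.2293, 0.2483]
ee_rot: [[0.971, 0.239, -0.001], [0.239, -0.971, 0.002], [-0.0, -0.002, -1.0]]
force: [-5.7, -1.5, 13.6]
finger_gap: 0.0226
```

Firm floor contact at foot height ≈24 mm, which is flush. Lifting to look.

>>> {"name": "arm_command", "arguments": {
  "rows": [
    [[0, 0, 0.5], [0, 0, 0]],
    [[0, 0, 1.5], [0, 0, 0]],
    [[0, 0, 3], [0, 0, 0]],
    [[0, 0, 5], [0, 0, 0]],
    [[0, 0, 7], [0, 0, 0]],
    [[0, 0, 8], [0, 0, 0]],
    [[0, 0, 8], [0, 0, 0]]
  ]
}}

```text
time_s: 10.25
tcp_pos: [0.5933, 0.2293, 0.3297]
ee_rot: [[0.971, 0.239, 0.002], [0.239, -0.971, 0.003], [0.002, -0.002, -1.0]]
force: [0.0, 0.4, -1.7]
finger_gap: 0.0226
```

Run:
```python
from h import *
np.set_printoptions(precision=4,suppress=True)
s=cams.capture("side");t=cams.capture("top")
o=telemetry.observe();print(o["tcp_pos"],o["force"],o["finger_gap"])
a=max(blobs(s,*BLUE,(255,300,305,355))[0],key=lambda b:b[1]);b=max(blobs(t,*BLUE,(215,185,250,220))[0],key=lambda b:b[1])
print(a,b,tri(a[0],b[0]),onz("side",a[0],.024))
g=lambda im,x,y,rx,ry:cv2.resize(im[y-ry:y+ry,x-rx:x+rx],(400,400*ry//rx),interpolation=cv2.INTER_CUBIC)
cv2.imwrite("pics/a6.png",np.hstack([g(s,282,310,50,70),g(t,233,202,50,70)])[:,:,::-1])
```

```text
[0.5928 0.2292 0.3277] [-0.1073  0.3074 -1.2027] 0.022158474142697174
((np.float64(280.29), np.float64(329.19)), np.int32(245), [272, 321, 18, 17]) ((np.float64(232.27), np.float64(201.16)), np.int32(70), [227, 196, 10, 11]) (array([0.5921, 0.2281, 0.0219]), [array([0.5, 0.1]), array([ 0. , -0.2])]) [0.5926 0.2291 0.024 ]
```

View pics/a6.png

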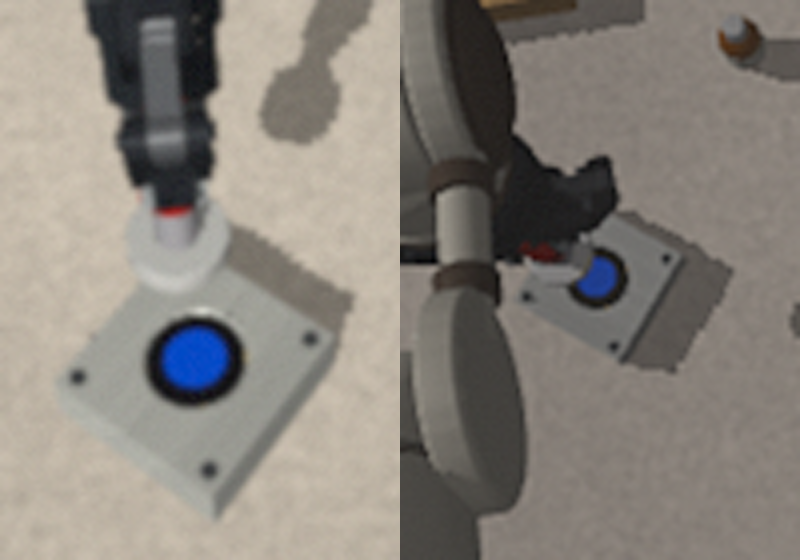

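The filter is flush: no shadow crescent, and its top triangulates to about z 0.022–0.024. Returning the pusher.

>>> {"name": "arm_command", "arguments": {
  "rows": [
    [[-0.2, -1, 0], [0, 0, 0]],
    [[-0.8, -3.5, 0], [0, 0, 0]],
    [[-1.6, -7.5, 0], [0, 0, 0]],
    [[-2.5, -11.5, 0], [0, 0, 0]],
    [[-3.4, -15.5, 0], [0, 0, 0]],
    [[-4.3, -20, 0], [0, 0, 0]],
    [[-5.2, -24, 0], [0, 0, 0]],
    [[-6.1, -28, 0], [0, 0, 0]]
  ]
}}

```text
time_s: 11.35
tcp_pos: [0.5308, -0.0525, 0.327]
ee_rot: [[0.971, 0.238, -0.003], [0.238, -0.971, 0.002], [-0.002, -0.003, -1.0]]
force: [-0.4, -0.2, -2.3]
finger_gap: 0.0225
```

>>> {"name": "arm_command", "arguments": {
  "rows": [
    [[-0.9, -4, 0], [0, 0, 0]],
    [[-1.8, -8.5, 0], [0, 0, 0]],
    [[-2.7, -12.5, 0], [0, 0, 0]],
    [[-3.5, -16.5, 0], [0, 0, 0]],
    [[-4.1, -19.4, 0], [0, 0, 0]],
    [[-4.3, -20.4, 0], [0, 0, 0]],
    [[-4.35, -20.65, 0], [0, 0, 0]],
    [[-4.35, -20.65, 0], [0, 0, 0]]
  ]
}}

```text
time_s: 12.35
tcp_pos: [0.4873, -0.2582, 0.3268]
ee_rot: [[0.971, 0.239, -0.003], [0.239, -0.971, 0.003], [-0.002, -0.004, -1.0]]
force: [-0.0, 0.6, -2.1]
finger_gap: 0.0221
```

>>> {"name": "arm_command", "arguments": {
  "rows": [
    [[0, 0, -1], [0, 0, 0]],
    [[0, 0, -2.5], [0, 0, 0]],
    [[0, 0, -4.5], [0, 0, 0]],
    [[0, 0, -6.5], [0, 0, 0]],
    [[0, 0, -8], [0, 0, 0]],
    [[0, 0, -9], [0, 0, 0]],
    [[0, 0, -9.3], [0, 0, 0]],
    [[0, 0, -9.3], [0, 0, 0]]
  ]
}}

```text
time_s: 13.35
tcp_pos: [0.4875, -0.2583, 0.234]
ee_rot: [[0.971, 0.239, -0.003], [0.239, -0.971, 0.002], [-0.002, -0.003, -1.0]]
force: [0.1, 0.1, -1.3]
finger_gap: 0.0224
```

Run:
```python
from h import *
np.set_printoptions(precision=4,suppress=True)
s=cams.capture("side")
o=telemetry.observe();print(o["tcp_pos"],o["force"],o["ee_rot"])
g=lambda im,x,y,rx=60,ry=50:cv2.resize(im[y-ry:y+ry,x-rx:x+rx],(600,500),interpolation=cv2.INTER_CUBIC)
cv2.imwrite("pics/a7.png",g(s,350,140)[:,:,::-1])
```

```text
[ 0.4876 -0.2584  0.2343] [ 1.41   -0.2572 -1.7415] [[ 0.971   0.239  -0.0024]
 [ 0.239  -0.971   0.0021]
 [-0.0018 -0.0026 -1.    ]]
```

View pics/a7.png

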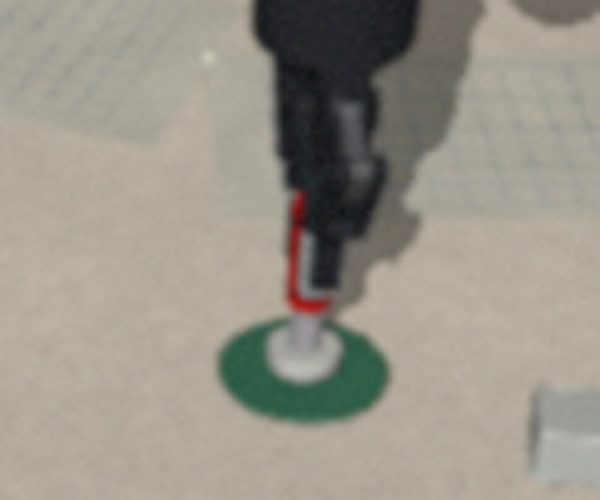

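>>> {"name": "arm_command", "arguments": {
  "rows": [
    [[0, 0, -0.2], [0, 0, 0]],
    [[0, 0, -0.35], [0, 0, 0]],
    [[0, 0, -0.5], [0, 0, 0]],
    [[0, 0, -0.6], [0, 0, 0]],
    [[0, 0, -0.65], [0, 0, 0]],
    [[0, 0, -0.65], [0, 0, 0]]
  ]
}}

```text
time_s: 14.15
tcp_pos: [0.4877, -0.2584, 0.2284]
ee_rot: [[0.971, 0.239, -0.002], [0.239, -0.971, 0.002], [-0.002, -0.003, -1.0]]
force: [-1.9, 3.0, 4.9]
finger_gap: 0.0222
```

Contact (z stopped at 0.2284, as at pickup). Releasing.

>>> {"name": "arm_command", "arguments": {
  "rows": [
    [[0, 0, 0], [0, 0, 0]],
    [[0, 0, 0], [0, 0, 0]],
    [[0, 0, 0], [0, 0, 0]],
    [[0, 0, 0], [0, 0, 0]],
    [[0, 0, 0], [0, 0, 0]],
    [[0, 0, 0], [0, 0, 0]],
    [[0, 0, 0], [0, 0, 0]],
    [[0, 0, 0], [0, 0, 0]]
  ],
  "claw": 1
}}

```text
time_s: 15.15
tcp_pos: [0.4877, -0.2584, 0.2284]
ee_rot: [[0.971, 0.239, -0.002], [0.239, -0.971, 0.002], [-0.002, -0.003, -1.0]]
force: [-0.1, 0.1, 0.4]
finger_gap: 0.0853
```

>>> {"name": "arm_command", "arguments": {
  "rows": [
    [[0, 0, 0.5], [0, 0, 0]],
    [[0, 0, 2], [0, 0, 0]],
    [[0, 0, 4], [0, 0, 0]],
    [[0, 0, 6], [0, 0, 0]],
    [[0, 0, 8.5], [0, 0, 0]],
    [[0, 0, 11], [0, 0, 0]],
    [[0, 0, 13], [0, 0, 0]],
    [[0, 0, 14], [0, 0, 0]]
  ]
}}

```text
time_s: 16.15
tcp_pos: [0.4879, -0.2586, 0.3709]
ee_rot: [[0.971, 0.239, 0.0], [0.239, -0.971, -0.0], [0.0, 0.0, -1.0]]
force: [-0.7, 0.5, 0.3]
finger_gap: 0.0858
```

>>> {"name": "arm_command", "arguments": {
  "rows": [
    [[-3, -2.5, 0], [0, 0, 0]],
    [[-7, -5.5, 0], [0, 0, 0]],
    [[-11, -8.5, 0], [0, 0, 0]],
    [[-15, -12, 0], [0, 0, 0]],
    [[-19, -15, 0], [0, 0, 0]],
    [[-22, -18, 0], [0, 0, 0]],
    [[-23, -19, 0], [0, 0, 0]],
    [[-23, -19, 0], [0, 0, 0]]
  ]
}}

```text
time_s: 17.15
tcp_pos: [0.2578, -0.4487, 0.3708]
ee_rot: [[0.971, 0.238, 0.0], [0.238, -0.971, 0.001], [0.001, -0.0, -1.0]]
force: [0.3, -0.0, 0.1]
finger_gap: 0.0854
```

Run:
```python
from h import *
np.set_printoptions(precision=4,suppress=True)
s=cams.capture("side");t=cams.capture("top")
o=telemetry.observe();print(o["time_s"],o["tcp_pos"],o["force"],o["finger_gap"])
a=max(blobs(s,*BLUE,(255,300,305,355))[0],key=lambda b:b[1]);b=max(blobs(t,*BLUE,(215,185,250,220))[0],key=lambda b:b[1])
print(a,b,tri(a[0],b[0]),onz("side",a[0],.024),onz("top",b[0],.024))
cv2.imwrite("pics/s9.png",s[:,:,::-1]);cv2.imwrite("pics/t9.png",t[:,:,::-1])
```

```text
17.25 [ 0.2587 -0.4479  0.3707] [-0.1589  0.9084 -0.3408] 0.0853657848499943
((np.float64(280.4), np.float64(329.18)), np.int32(241), [272, 321, 18, 17]) ((np.float64(231.66), np.float64(200.82)), np.int32(83), [227, 196, 10, 11]) (array([0.5922, 0.2291, 0.0241]), [array([0.1, 0. ]), array([ 0. , -0.1])]) [0.5924 0.229  0.024 ] [0.5921 0.2292 0.024 ]
```

View pics/s9.png

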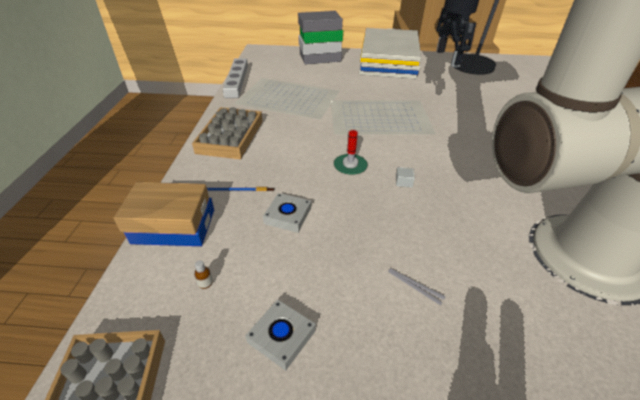

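View pics/t9.png

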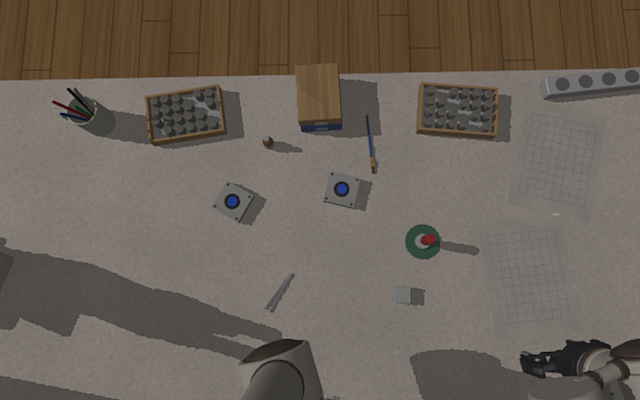

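The pusher stands upright and centred on the rest: top view (425,241), side view (351,160). The filter triangulates to z = 24.1 mm, which is flush. The bystanders have not moved, and the arm is clear.

```bash
python3 -c "
from rig import job
print(job.sign_off())"
```

```text
the job is handed in; nothing more can be done
None
```

The filter is seated and the job is handed in, at about 17 s on the robot's clock. I gripped the pusher by its red handle and pressed the proud filter straight down. It was the left holder in the top view, at about (0.592, 0.229). The force rose and fell off as it snapped, then I felt the firm floor at foot height 24 mm, reading 13.6 N at the end of the press. I then stood the pusher near the middle of the green rest, let go and moved the arm clear.

In the last pictures:
- **Filter:** its top triangulates to z = 24.1 mm against a 24 mm rim, with no shadow crescent left.
- **Pusher:** it stands upright on the rest.
- **Bystanders:** they look unmoved by eye; I did not measure them.

One mid-job estimate read z = 21.9 mm, but the pusher was partly hiding the filter in the top view then. No check failed.

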